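Find the loose bolt of the soap press and hold its cap open

TASK

One of the three hold-down bolts of the soap press has worked loose: work the press through one stroke by pushing its treadle down to the stop and letting it come back up, then tap the bolts from above to find the one that gives and knock it down as far as it goes. Lift the green cap behind that bolt by its black bar to at least 50 degrees and keep holding it open, so that I can get at the lock nut beneath: finish while holding it. Leave the other two caps shut and the things around the press alone.

Things in the scene. Friction and masses are not known exactly. Their poses are not given: they have to be found in the camera images.
- press: Soap press fixed to the table: grey bed 244 (x) x 414 (y) x 40 mm on 16 mm feet, aluminium deck. Origin under the bed, mid-width, 107 mm behind its front edge; x points to its back, y left, z up. At the left, a treadle drives a stamp on a C-frame behind it. Then three like stations a, b, c, left to right, 95 mm apart: bolt in front, green hinged cap behind. One bolt is loose, unseen which.
- treadle_pad (a point): Middle of the top of the treadle's black ribbed rubber pad (46 x 56 mm), the raised front end of a 100 mm long hinged plate; 100 mm above the table at rest, 22 mm lower when fully down. It hinges about a level line along the press's y axis, 73 mm behind the pad's middle. A spring lifts it back when let go.
- treadle (a joint): Treadle angle, rad: 0 = up at rest, 0.30 = down on its stop. Needs a push straight down on the pad of about 4 N to start and 8 N to reach the stop.
- bolt_a_top (a point): Centre of the top of the left bolt's steel head, 21 mm across, 80 mm above the table at the start; the head stands 19 mm above its dark round collar. It moves with the bolt.
- bolt_a (a joint): How far the left bolt has gone down, m; 0 at the start. The loose bolt slides down 8 mm under a push of more than about 3 N and stays down; a tight one moves less than 2 mm under 25 N.
- cap_a_bar (a point): Centre of the black cross-bar on the free front end of the left cap: 14 mm thick, 34 mm long along the press's y; shut, 86 mm above the table, 30 mm above the deck, 45 mm behind its bolt. The green plate behind it is 26 mm wide, its top 14 mm below the bar's centre. Pinched over its two ends, the bar turns between the fingers as the cap swings. Moves with the cap.
- cap_a_hinge (a point): Middle of the left cap's hinge line, which runs along the press's y axis, 68 mm above the table, 62 mm behind and 18 mm below the bar's centre when shut.
- cap_a (a joint): Opening of the left cap, rad: 0 = shut, 1.6 = open against its stop; the bar rises and swings back away from the robot. Opens freely (about 1 N at the bar); a weak spring and its weight shut it if it is let go.
- bolt_b_top (a point): Centre of the top of the middle bolt's steel head, 21 mm across, 80 mm above the table at the start; the head stands 19 mm above its dark round collar. It moves with the bolt.
- bolt_b (a joint): How far the middle bolt has gone down, m; 0 at the start. The loose bolt slides down 8 mm under a push of more than about 3 N and stays down; a tight one moves less than 2 mm under 25 N.
- cap_b_bar (a point): Centre of the black cross-bar on the free front end of the middle cap: 14 mm thick, 34 mm long along the press's y; shut, 86 mm above the table, 30 mm above the deck, 45 mm behind its bolt. The green plate behind it is 26 mm wide, its top 14 mm below the bar's centre. Pinched over its two ends, the bar turns between the fingers as the cap swings. Moves with the cap.
- cap_b_hinge (a point): Middle of the middle cap's hinge line, which runs along the press's y axis, 68 mm above the table, 62 mm behind and 18 mm below the bar's centre when shut.
- cap_b (a joint): Opening of the middle cap, rad: 0 = shut, 1.6 = open against its stop; the bar rises and swings back away from the robot. Opens freely (about 1 N at the bar); a weak spring and its weight shut it if it is let go.
- bolt_c_top (a point): Centre of the top of the right bolt's steel head, 21 mm across, 80 mm above the table at the start; the head stands 19 mm above its dark round collar. It moves with the bolt.
- bolt_c (a joint): How far the right bolt has gone down, m; 0 at the start. The loose bolt slides down 8 mm under a push of more than about 3 N and stays down; a tight one moves less than 2 mm under 25 N.
- cap_c_bar (a point): Centre of the black cross-bar on the free front end of the right cap: 14 mm thick, 34 mm long along the press's y; shut, 86 mm above the table, 30 mm above the deck, 45 mm behind its bolt. The green plate behind it is 26 mm wide, its top 14 mm below the bar's centre. Pinched over its two ends, the bar turns between the fingers as the cap swings. Moves with the cap.
- cap_c_hinge (a point): Middle of the right cap's hinge line, which runs along the press's y axis, 68 mm above the table, 62 mm behind and 18 mm below the bar's centre when shut.
- cap_c (a joint): Opening of the right cap, rad: 0 = shut, 1.6 = open against its stop; the bar rises and swings back away from the robot. Opens freely (about 1 N at the bar); a weak spring and its weight shut it if it is let go.
- tape: Roll of tan tape lying flat, 104 mm across, 24 mm high, right of the press; leave it alone. Origin at its underside.
- jar_blue: White jar with a blue band, 66 mm wide, 56 mm high, in front of the press; leave it alone. Origin at its underside.
- bottle_small: Small brown bottle with a black cap, 38 mm wide, 78 mm high, left of the press; leave it alone. Origin at its underside.
- jar_copper: Small white jar with a copper band, 47 mm wide, 47 mm high, behind the press; leave it alone. Origin at its underside.

How it is judged:
By the outcome, as a careful person would: the job done as asked, in the order asked, and still so for the second after the job is handed in, while the arm keeps its last pose, push and grip.
It also fails if it takes over 51 s, if anything falls off the work surface, if the arm or the gripper's body presses on something with over 40 N, if the wrist force passes 120 N, or if a joint passes its speed limit or range.

ROBOT

A 6-joint arm with a two-finger parallel gripper is mounted at the origin on the work surface; the furniture and walls round the work are solid. World frame = base frame: x ahead of the robot, y to its left, z up, the work surface at z = 0. Lengths are in mm, angles in rad, forces in N, time in s.
With the tool pointing down it reaches from about 300 to 1000 mm from the base axis. Payload 5.1 kg.
Tool frame: the origin (TCP) lies on the centre line of the jaws, within the pads' length; the fingertips stand 14 mm ahead of it and the grasp point (between the pads) lies 5 mm behind it (r.tips_ahead is the distance from the TCP to the fingertips, in mm); x points along the fingers, y is the direction in which the jaws open and shut, and the axes are right-handed (so a half turn about x gives the same grasp; the last joint's range is limited). The gripper opens to 95 mm and grips with 3 to 60 N. Pads are 20 mm wide; open, the fingers measure 119 mm over their backs; the gripper's body (75 mm by 180 mm) begins 59 mm behind the grasp point.
Start: joints at [1.079, 0.124, 1.65, -0, 1.367, -0.083], TCP at [258.399, 596.418, 228.656] pointing down, gripper open.
Joint ranges: [-2.61, 2.61], [-1.02, 2.33], [0.03, 2.71], [-1.35, 4.49], [0.32, 2.68], [-2.91, 2.91]. Speed limits (rad/s): [2.57, 2.57, 3.14, 3.14, 3.14, 3.14].

INTERFACE

Orientations are given as a rotation vector (axis times angle).
In Python, from cell import r gives the robot as it stands.
- The arm moves only by the tool apply_moves, never from a script. Its argument "steps" is a list of rows, each an object of numbers: "x", "y", "z": the shift along the world's x, y, z in cm; "rx", "ry", "rz": the turn, a rotation vector about the world's x, y, z in degrees; "hand": the finger opening in cm, from 0 to 9.51. A call has 1 to 20 rows; each row shifts and turns the pose as measured when the row begins; what a row does not reach is not made up. A row lasts 1/8 s, in which the tool goes at most 62.5 mm and 10.7 degrees, less where a joint would pass 70% of its speed; a pose out of reach is approached as far as the arm can. A call is refused whole if a number of a shift passes 6.25 or a number of a turn 10.7, either way. A call with a gripper value outside its range is refused whole. The fingers move at their own pace and stop on an object; "newtons" is the grip in N (left out, the last holds). Time passes only in rows, so rows that do not move let the fingers close. It gives the time, the measured TCP pose, the force and the opening at its end, in the units of the state.
- r.get_state(): the state, without advancing time (a new reading comes with each control period).
- r.camera(name): name is "scene" or "top" or "wrist"; returns a dict with "pixels" (480x640x3 uint8, blue, green, red), "fx", "fy", "cx", "cy" (pixels), "camera_from_world" (4x4, takes a point from world to camera coordinates). Camera axes: x right, y down, z forward; pixel columns grow to the right and rows downward; lengths in mm; the calibration is good to about 2 mm. A picture is of the moment at which its call begins. There is no depth.
- r.job_done(): hands the job in, once; it reports no verdict.
Trained networks look in the newest picture that a camera, given by its name, has taken for a name from the list of things; names that differ only in an ending like _2 or _b are one class to them, and where a whole thing is asked for, a point or a joint stands for the part that bears it (a point fixed in the world has none). Each returns a list of dicts, best first, with "score" (0 to 1); they miss things now and then, are a little off and sometimes report something else, mostly with a low value. They report only what shows in the picture. A call takes as long as a camera call.
- r.boxes_of(camera, target): "rect" ([left, top, right, bottom] in pixels, round what is visible of it).
The state is a dict: "time": time; "qpos": joint angles; "joint_vel": joint speeds; "effort": joint torques, N m; "tcp_pos": TCP position; "tcp_rot": TCP orientation; "ft_force": force on the tool from outside, world axes, zero at the start; "wrist_torque": the same for the moment, N m; "finger_gap": finger opening in mm.
Only numpy, scipy, OpenCV 4.12 (cv2) and the standard library are available. Lean on these libraries where they do the work, as an engineer would, in place of code of your own. Each camera call takes 0.05 s, during which the arm holds its last target.

## Working session

There is one attempt and no reset: what is moved stays moved. The work goes in short steps, Python scripts to look and compute and a tool call to move; the robot and the scene stay as the last step left them, time stands still between calls to the robot, and variables do not carry over. Pictures are saved under pics/ and viewed, and the job is handed in when it is done.

Besides the shell and the picture viewer there is one more tool, called as name(argument=value, ...) on one line, values as JSON. apply_moves: Moves the arm, as the interface text tells. Its arguments: {"type":"object","properties":{"steps":{"type":"array"},"newtons":{"type":"number"}},"required":["steps"]}

```bash
mkdir -p pics; ls; python3 - <<'E'
from cell import r
import cv2
s=r.get_state();print(s)
for n in ["scene","top","wrist"]:
    c=r.camera(n);cv2.imwrite(f"pics/{n}0.png",c["pixels"]);print(n,c["fx"],c["cx"],c["cy"],c["camera_from_world"].round(3).tolist() if hasattr(c["camera_from_world"],'round') else c["camera_from_world"])
    for t in ["press","treadle_pad","bolt_a_top","cap_a_bar","tape","jar_blue","bottle_small","jar_copper"]:
        print(t,[(round(b["score"],2),[round(v) for v in b["rect"]]) for b in r.boxes_of(n,t)][:5])
E
```

```text
pics
{'time': 0.0, 'qpos': array([ 1.07938364e+00,  1.24516503e-01,  1.65167166e+00, -7.22001792e-06,
        1.36749970e+00, -8.26071583e-02]), 'joint_vel': array([-4.81635070e-04,  7.74095598e-04,  1.08234032e-04,  7.46032929e-05,
       -1.03387368e-03, -6.13588904e-05]), 'effort': array([-2.23519077e-03, -4.17589080e+01, -3.59939754e+01,  7.72596127e-02,
        4.89482016e-02, -1.43242291e-04]), 'tcp_pos': array([258.12514811, 595.87888834, 227.38103427]), 'tcp_rot': array([ 0.31910581,  1.54749329, -0.32228382]), 'ft_force': array([-0.36177488, -0.12853807, -1.31492722]), 'wrist_torque': array([-0.01971634, -0.00247748,  0.03773935]), 'finger_gap': 95.05840343750391}
scene 572.1646040710747 314.0253150271715 239.15627720285968 [[0.739, -0.673, 0.002, -505.706], [-0.386, -0.426, -0.818, 293.107], [0.552, 0.604, -0.575, 1054.895], [0.0, 0.0, 0.0, 1.0]]
press [(0.87, [217, 165, 414, 341])]
treadle_pad [(0.97, [229, 222, 272, 236]), (0.25, [216, 167, 415, 343])]
bolt_a_top []
cap_a_bar [(0.76, [281, 239, 308, 252])]
tape [(0.85, [366, 316, 423, 357])]
jar_blue [(0.92, [214, 266, 24
[... 243 characters left out ...]
4.282], [0.067, -0.012, -0.998, 950.539], [0.0, 0.0, 0.0, 1.0]]
press [(0.82, [198, 161, 424, 308]), (0.3, [380, 211, 404, 255])]
treadle_pad [(0.69, [213, 243, 249, 301])]
bolt_a_top [(0.58, [284, 278, 299, 290])]
cap_a_bar [(0.85, [280, 222, 297, 263])]
tape [(0.85, [424, 215, 475, 266])]
jar_blue [(0.91, [256, 315, 290, 350])]
bottle_small [(0.84, [169, 269, 199, 290])]
jar_copper [(0.86, [315, 138, 334, 169])]
wrist 394.9369428230516 316.22473159890603 248.2861522125676 [[0.397, 0.918, 0.001, -651.131], [0.883, -0.383, 0.271, -30.4], [0.249, -0.107, -0.962, 390.211], [0.0, 0.0, 0.0, 1.0]]
press []
treadle_pad []
bolt_a_top []
cap_a_bar []
tape []
jar_blue []
bottle_small []
jar_copper []
```

View pics/scene0.png

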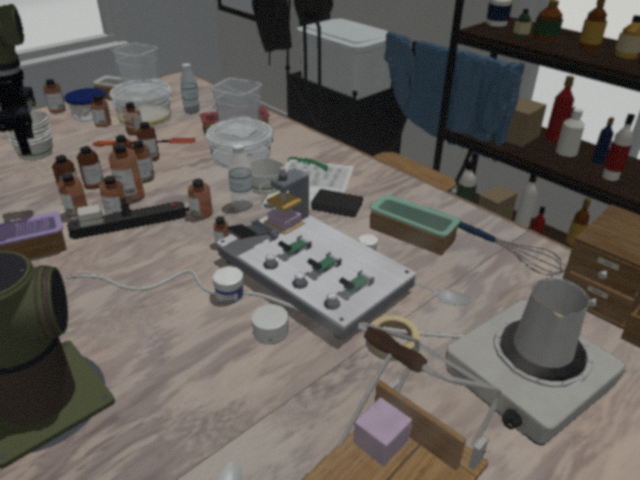

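View pics/top0.png

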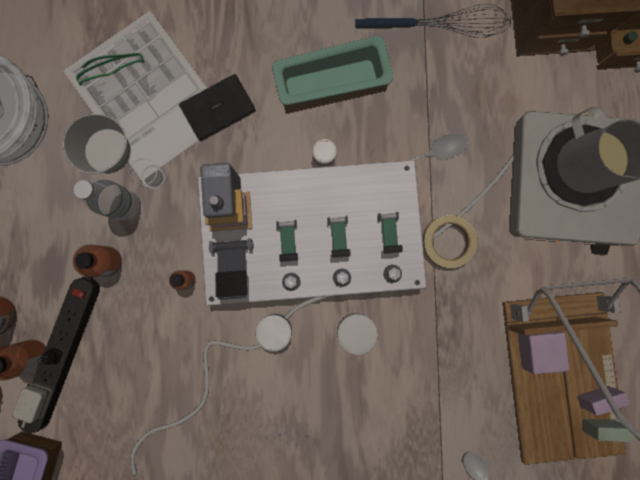

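```bash
python3 - <<'E'
import cv2
a=cv2.imread("pics/top0.png")[150:360,160:440];cv2.imwrite("pics/top0z.png",cv2.resize(a,None,fx=2.8,fy=2.8,interpolation=cv2.INTER_CUBIC))
E
```

```text
(no output)
```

View pics/top0z.png

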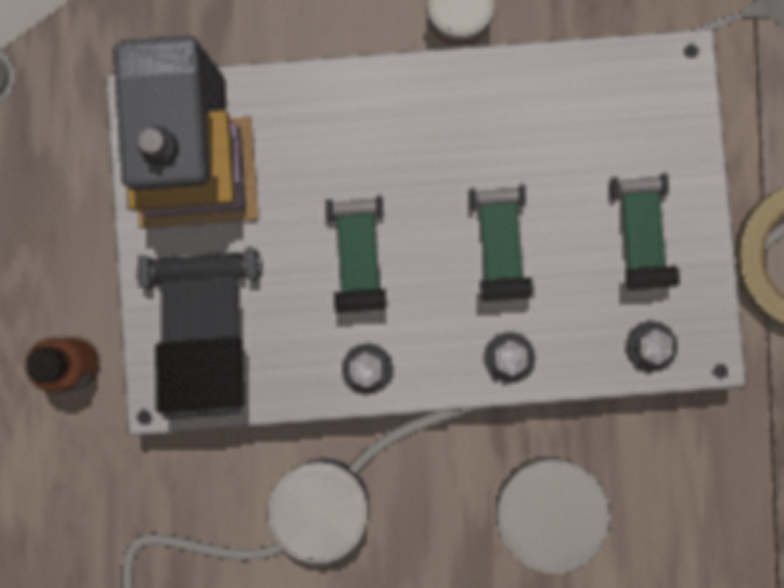

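The top picture shows the pad at about (231,284), bolt heads at (291,281), (342,276) and (394,273), and bars at (289,257), (341,253) and (393,249). The jars sit in front of the press.

```bash
cat > h.py <<'E'
import numpy as np
def ray(c,u,v,z):
    T=np.array(c["camera_from_world"]);R=T[:3,:3];o=-R.T@T[:3,3]
    d=R.T@np.array([(u-c["cx"])/c["fx"],(v-c["cy"])/c["fy"],1])
    return o+d*(z-o[2])/d[2]
def proj(c,p):
    T=np.array(c["camera_from_world"]);q=T[:3,:3]@np.array(p)+T[:3,3]
    return np.array([c["fx"]*q[0]/q[2]+c["cx"],c["fy"]*q[1]/q[2]+c["cy"]])
E
python3 - <<'E'
from cell import r
from h import *
c=r.camera("top")
Z=lambda u,v:(160+u/2.8,150+v/2.8)
for n,u,v,z in [("pad",200,375,100),("ba",368,367,80),("bb",511,355,80),("bc",655,345,80),("ca",360,300,90),("cb",506,289,90),("cc",652,277,90),
 ("FL",132,433,56),("FR",743,383,56),("BR",711,31,56),("BLn",109,75,56)]:
    print(n,ray(c,*Z(u,v),z).round(1))
for n,z in [("jar_blue",56),("bottle_small",78),("jar_copper",47),("tape",24)]:
    b=r.boxes_of("top",n)[0]["rect"];print(n,ray(c,(b[0]+b[2])/2,(b[1]+b[3])/2,z).round())
s=r.camera("scene")
for t in ["treadle_pad","cap_a_bar","bolt_a_top"]:
  print(t,[(round(b["score"],2),[round(v) for v in b["rect"]]) for b in r.boxes_of("scene",t)])
import cv2
a=s["pixels"][200:350,200:430];cv2.imwrite("pics/s1z.png",cv2.resize(a,None,fx=3.4,fy=3.4,interpolation=cv2.INTER_CUBIC))
E
```

```text
pad [526.2  76.1 100. ]
ba [528.3 -29.6  80. ]
bb [ 533.8 -122.7   80. ]
bc [ 538.1 -216.8   80. ]
ca [571.6 -25.8  90. ]
cb [ 576.5 -120.    90. ]
cc [ 582.  -214.7   90. ]
FL [487.9 128.7  56. ]
FR [ 511.1 -278.7   56. ]
BR [ 749.5 -266.    56. ]
BLn [728.2 142.   56. ]
jar_blue [433.   6.  56.]
bottle_small [537. 168.  78.]
jar_copper [774. -96.  47.]
tape [ 593. -337.   24.]
treadle_pad [(0.67, [229, 221, 271, 239])]
cap_a_bar [(0.8, [280, 238, 308, 253])]
bolt_a_top [(0.23, [228, 222, 272, 237])]
```

View pics/s1z.png

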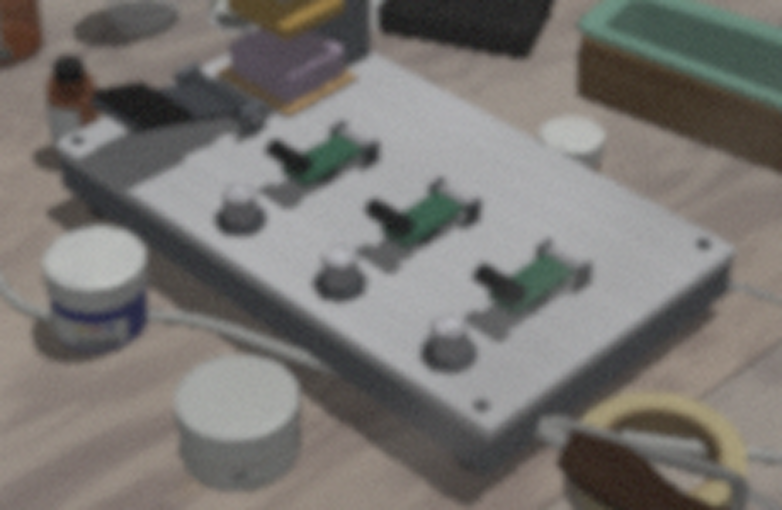

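```bash
python3 - <<'E'
from cell import r
from h import *
from scipy.spatial.transform import Rotation as R
s=r.get_state();M=R.from_rotvec(s["tcp_rot"]).as_matrix();print(M.round(3))
yaw=np.radians(3.1)
for sg in (1,-1):
    y=sg*np.array([-np.sin(yaw),np.cos(yaw),0]);x=np.array([0,0,-1.]);G=np.c_[x,y,np.cross(x,y)]
    print(sg,np.degrees((R.from_matrix(G)*R.from_matrix(M).inv()).as_rotvec()).round(1))
sc=r.camera("scene")
for p in [(526.2,76.1,100),(528.3,-29.6,80),(533.8,-122.7,80),(538.1,-216.8,80),(572.5,-27,86),(577.5,-120.5,86),(582.5,-215,86)]:
    q=proj(sc,p);print(p,q.round(1),((q-200)*3.4).round())
E
```

```text
[[ 0.     0.398  0.918]
 [ 0.     0.918 -0.398]
 [-1.     0.     0.   ]]
1 [-0.   0.  26.5]
-1 [   0.     0.  -153.5]
(526.2, 76.1, 100) [242.1 228.7] [143.  98.]
(528.3, -29.6, 80) [271.6 255.4] [244. 188.]
(533.8, -122.7, 80) [300.9 273.6] [343. 250.]
(538.1, -216.8, 80) [332.7 293.9] [451. 319.]
(572.5, -27, 86) [285.9 245. ] [292. 153.]
(577.5, -120.5, 86) [315.2 262.6] [392. 213.]
(582.5, -215, 86) [347.4 282. ] [501. 279.]
```

apply_moves(steps=[{"x": 2.7, "y": -5.2, "rz": 2.65, "hand": 0}, {"x": 2.7, "y": -5.2, "rz": 2.65, "hand": 0}, {"x": 2.7, "y": -5.2, "rz": 2.65, "hand": 0}, {"x": 2.7, "y": -5.2, "rz": 2.65, "hand": 0}, {"x": 2.7, "y": -5.2, "rz": 2.65, "hand": 0}, {"x": 2.7, "y": -5.2, "rz": 2.65, "hand": 0}, {"x": 2.7, "y": -5.2, "rz": 2.65, "hand": 0}, {"x": 2.7, "y": -5.2, "rz": 2.65, "hand": 0}, {"x": 2.7, "y": -5.2, "rz": 2.65, "hand": 0}, {"x": 2.7, "y": -5.2, "rz": 2.65, "hand": 0}], newtons=20)

```text
invalid input
```

apply_moves(steps=[{"x": 2.7, "y": -5.2, "z": 0, "rx": 0, "ry": 0, "rz": 2.65, "hand": 0}], newtons=20)

```text
time: 1.98
tcp_pos: [284.6, 545.7, 228.4]
tcp_rot: [0.281, 1.553, -0.28]
ft_force: [1.1, -0.6, 0.6]
finger_gap: 89.7
```

apply_moves(steps=[{"x": 2.7, "y": -5.2, "z": 0, "rx": 0, "ry": 0, "rz": 2.65, "hand": 0}, {"x": 2.7, "y": -5.2, "z": 0, "rx": 0, "ry": 0, "rz": 2.65, "hand": 0}, {"x": 2.7, "y": -5.2, "z": 0, "rx": 0, "ry": 0, "rz": 2.65, "hand": 0}, {"x": 2.7, "y": -5.2, "z": 0, "rx": 0, "ry": 0, "rz": 2.65, "hand": 0}, {"x": 2.7, "y": -5.2, "z": 0, "rx": 0, "ry": 0, "rz": 2.65, "hand": 0}, {"x": 2.7, "y": -5.2, "z": 0, "rx": 0, "ry": 0, "rz": 2.65, "hand": 0}, {"x": 2.7, "y": -5.2, "z": 0, "rx": 0, "ry": 0, "rz": 2.65, "hand": 0}, {"x": 2.7, "y": -5.2, "z": 0, "rx": 0, "ry": 0, "rz": 2.65, "hand": 0}, {"x": 2.7, "y": -5.2, "z": 0, "rx": 0, "ry": 0, "rz": 2.65, "hand": 0}], newtons=20)

```text
time: 3.1
tcp_pos: [532.9, 63.1, 230.8]
tcp_rot: [-0.058, 1.563, 0.064]
ft_force: [0.8, 0.6, 0.1]
finger_gap: 2.5
```

```bash
python3 - <<'E'
from cell import r
from h import *
import cv2
from scipy.spatial.transform import Rotation as R
c=r.camera("wrist");cv2.imwrite("pics/w1.png",c["pixels"])
s=r.get_state();print(s["tcp_pos"],R.from_rotvec(s["tcp_rot"]).as_matrix().round(3).tolist(),s["finger_gap"])
for t in ["treadle_pad","cap_a_bar","bolt_a_top"]:
  for b in r.boxes_of("wrist",t):
    q=b["rect"];z={"t":100,"c":88,"b":80}[t[0]]
    print(t,round(b["score"],2),np.round(q),ray(c,(q[0]+q[2])/2,(q[1]+q[3])/2,z).round(1))
for p in [(526.2,76.1,100),(528.3,-29.6,80),(533.8,-122.7,80),(538.1,-216.8,80),(572.5,-27,86),(577.5,-120.5,86),(582.5,-215,86)]: print(proj(c,p).round())
E
```

```text
[535.36161828  57.30403484 230.87706264] [[0.009, -0.074, 0.997], [-0.001, 0.997, 0.074], [-1.0, -0.002, 0.009]] 1.176910845011377
treadle_pad 0.77 [298. 200. 376. 316.] [544.8  81.2 100. ]
cap_a_bar 0.64 [178. 268. 229. 339.] [595.8 -22.7  88. ]
bolt_a_top 0.71 [188. 204. 219. 236.] [528.  -24.7  80. ]
bolt_a_top 0.61 [127. 421. 180. 427.] [723.9 -71.2  80. ]
[332. 234.]
[198. 220.]
[ 79. 218.]
[-42. 215.]
[199. 276.]
[ 82. 273.]
[-37. 271.]
```

View pics/w1.png

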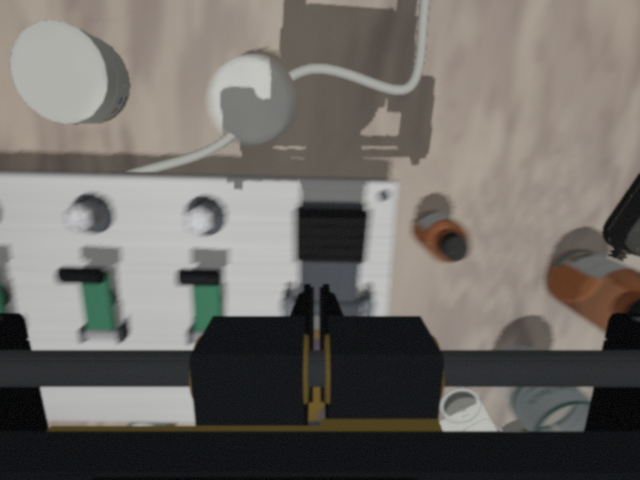

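The wrist view shows the pad at (332,232), bolt a at (205,216) and bolt b at (88,214). The arm was still settling, so I'll move over the pad and look again.

apply_moves(steps=[{"x": -0.9, "y": 1.9, "z": -4, "rx": 0, "ry": 0, "rz": -1.1, "hand": 0}, {"x": 0, "y": 0, "z": -3, "rx": 0, "ry": 0, "rz": 0, "hand": 0}, {"x": 0, "y": 0, "z": 0, "rx": 0, "ry": 0, "rz": 0, "hand": 0}])

```text
time: 3.68
tcp_pos: [522.0, 87.4, 160.0]
tcp_rot: [-0.041, 1.563, 0.049]
ft_force: [-1.2, -0.3, 0.0]
finger_gap: 0.6
```

```bash
cat > look.py <<'E'
import sys
from cell import r
from h import *
import cv2
from scipy.spatial.transform import Rotation as R
c=r.camera("wrist");cv2.imwrite(f"pics/{sys.argv[1]}.png",c["pixels"])
s=r.get_state();M=R.from_rotvec(s["tcp_rot"]).as_matrix();print(s["time"],s["tcp_pos"].round(1),M.round(3).tolist(),s["finger_gap"],s["ft_force"].round(1))
print("tips",(s["tcp_pos"]+14*M[:,0]).round(1))
for t in ["treadle_pad","cap_a_bar","bolt_a_top"]:
  for b in r.boxes_of("wrist",t):
    q=b["rect"];z={"t":100,"c":86,"b":80}[t[0]]
    print(t,round(b["score"],2),np.round(q),ray(c,(q[0]+q[2])/2,(q[1]+q[3])/2,z).round(1))
for n,p in zip("pad ba bb bc ca cb cc".split(),[(526.2,76.1,100),(528.3,-29.6,80),(533.8,-122.7,80),(538.1,-216.8,80),(572.5,-27,86),(577.5,-120.5,86),(582.5,-215,86)]): print(n,proj(c,p).round(),end=' ')
E
python3 look.py w2
```

```text
3.725 [523.   87.4 161.6] [[0.01, -0.057, 0.998], [0.006, 0.998, 0.057], [-1.0, 0.005, 0.01]] 0.29987228748372896 [0.3 0.9 0.5]
tips [523.1  87.5 147.6]
treadle_pad 0.62 [248. 235. 348. 350.] [534.4  78.9 100. ]
treadle_pad 0.38 [108. 321. 171. 402.] [585.5 -16.8 100. ]
treadle_pad 0.2 [  0. 197. 384. 425.] [549.9  16.5 100. ]
cap_a_bar 0.84 [106. 320. 179. 405.] [595.1 -21.5  86. ]
cap_a_bar 0.3 [ 25. 325.  35. 351.] [581.2 -92.4  86. ]
bolt_a_top 0.66 [114. 238. 160. 281.] [526.3 -22.9  80. ]
pad [294. 279.] ba [126. 262.] bb [-24. 263.] bc [-176.  261.] ca [131. 331.] cb [-15. 331.] cc [-165.  330.]
```

View pics/w2.png

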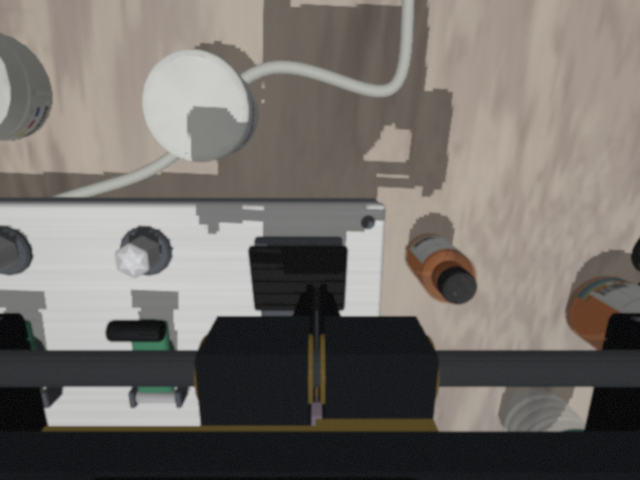

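apply_moves(steps=[{"x": 0.3, "y": -0.9, "z": -3.5, "rx": 0, "ry": 0, "rz": 0, "hand": 0}, {"x": 0, "y": 0, "z": 0, "rx": 0, "ry": 0, "rz": 0, "hand": 0}, {"x": 0, "y": 0, "z": 0, "rx": 0, "ry": 0, "rz": 0, "hand": 0}])

```text
time: 4.25
tcp_pos: [531.9, 78.1, 135.1]
tcp_rot: [-0.039, 1.545, 0.048]
ft_force: [0.1, 0.1, 0.9]
finger_gap: 0.6
```

```bash
python3 - <<'E'
from cell import r
from h import *
c=r.camera("wrist");s=r.get_state();print(s["tcp_pos"]);print(proj(c,s["tcp_pos"]-[0,0,14]))
import cv2;cv2.imwrite("pics/w3.png",c["pixels"][180:460,120:520])
E
```

```text
[531.58501865  78.09586304 134.79643385]
[314.02705997 305.37102151]
```

View pics/w3.png

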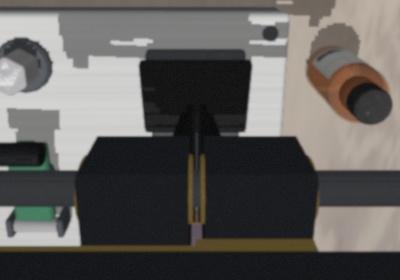

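apply_moves(steps=[{"x": -0.4, "y": 0, "z": -1.2, "rx": 0, "ry": 0, "rz": 0, "hand": 0}, {"x": 0, "y": 0, "z": -0.5, "rx": 0, "ry": 0, "rz": 0, "hand": 0}, {"x": 0, "y": 0, "z": -0.5, "rx": 0, "ry": 0, "rz": 0, "hand": 0}, {"x": 0, "y": 0, "z": -0.5, "rx": 0, "ry": 0, "rz": 0, "hand": 0}])

```text
time: 4.8
tcp_pos: [528.6, 78.5, 109.7]
tcp_rot: [-0.04, 1.542, 0.049]
ft_force: [-3.0, -0.5, 5.1]
finger_gap: -0.1
```

apply_moves(steps=[{"x": 0, "y": 0, "z": -0.6, "rx": 0, "ry": 0, "rz": 0, "hand": 0}, {"x": 0, "y": 0, "z": -0.6, "rx": 0, "ry": 0, "rz": 0, "hand": 0}, {"x": 0, "y": 0, "z": -0.5, "rx": 0, "ry": 0, "rz": 0, "hand": 0}])

```text
time: 5.18
tcp_pos: [527.6, 78.4, 93.3]
tcp_rot: [-0.04, 1.546, 0.049]
ft_force: [-5.1, -1.1, 7.4]
finger_gap: 0.8
```

apply_moves(steps=[{"x": 0, "y": 0, "z": -0.3, "rx": 0, "ry": 0, "rz": 0, "hand": 0}, {"x": 0, "y": 0, "z": -0.3, "rx": 0, "ry": 0, "rz": 0, "hand": 0}])

```text
time: 5.42
tcp_pos: [527.6, 78.4, 91.9]
tcp_rot: [-0.041, 1.55, 0.049]
ft_force: [-11.2, -0.8, 23.6]
finger_gap: 0.3
```

The treadle is on its stop: tips at z ≈ 78 and the force jumped to 24 N. Now I'll let it come back up.

apply_moves(steps=[{"x": 0, "y": 0, "z": -0.1, "rx": 0, "ry": 0, "rz": 0, "hand": 0}, {"x": 0, "y": 0, "z": 0.8, "rx": 0, "ry": 0, "rz": 0, "hand": 0}, {"x": 0, "y": 0, "z": 1, "rx": 0, "ry": 0, "rz": 0, "hand": 0}, {"x": 0, "y": 0, "z": 1.5, "rx": 0, "ry": 0, "rz": 0, "hand": 0}, {"x": 0, "y": 0, "z": 2, "rx": 0, "ry": 0, "rz": 0, "hand": 0}, {"x": 0, "y": 0, "z": 0, "rx": 0, "ry": 0, "rz": 0, "hand": 0}])

```text
time: 6.18
tcp_pos: [528.9, 78.5, 148.6]
tcp_rot: [-0.041, 1.547, 0.049]
ft_force: [1.1, 1.0, 0.3]
finger_gap: 0.3
```

```bash
python3 look.py w4; python3 - <<'E'
from cell import r
import cv2
for n in("scene",):
    a=r.camera(n)["pixels"][150:350,190:430];cv2.imwrite("pics/s4.png",cv2.resize(a,None,fx=3,fy=3,interpolation=cv2.INTER_CUBIC))
E
```

```text
6.225 [528.   78.4 147.2] [[0.021, -0.057, 0.998], [0.006, 0.998, 0.057], [-1.0, 0.005, 0.021]] 0.5190287812255335 [ 0.3 -0.7 -0.9]
tips [528.3  78.5 133.2]
treadle_pad 0.73 [263. 231. 369. 350.] [535.5  79.9 100. ]
treadle_pad 0.19 [109. 313. 185. 404.] [584.1 -16.2 100. ]
cap_a_bar 0.82 [108. 316. 185. 406.] [595.3 -22.9  86. ]
bolt_a_top 0.6 [121. 232. 165. 272.] [525.4 -22.7  80. ]
bolt_a_top 0.21 [108. 313. 187. 404.] [597.6 -25.   80. ]
pad [310. 274.] ba [132. 256.] bb [-27. 257.] bc [-188.  255.] ca [137. 328.] cb [-17. 328.] cc [-174.  328.]
```

View pics/w4.png

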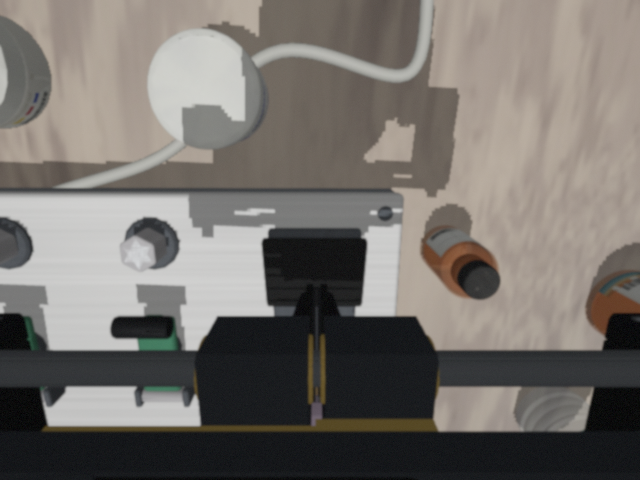

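View pics/s4.png

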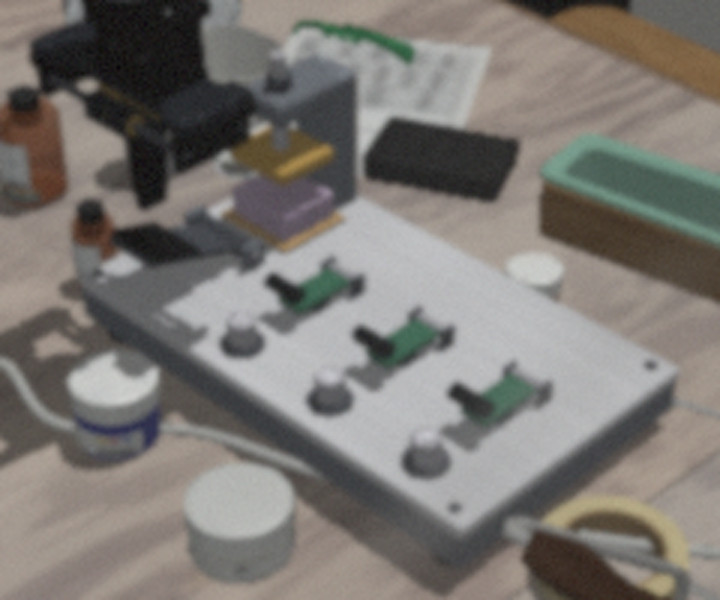

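Treadle's back up: the pad spans (264–366, 233–305) in the wrist view, at rest height. Bolt a is at (137,252), so next I'll go over it.

apply_moves(steps=[{"x": -0.1, "y": -5, "z": 0, "rx": 0, "ry": 0, "rz": 0, "hand": 0}, {"x": 0, "y": -5, "z": 0, "rx": 0, "ry": 0, "rz": 0, "hand": 0}, {"x": 0, "y": 0, "z": 0, "rx": 0, "ry": 0, "rz": 0, "hand": 0}, {"x": 0, "y": 0, "z": 0, "rx": 0, "ry": 0, "rz": 0, "hand": 0}])

```text
time: 6.92
tcp_pos: [524.5, -22.9, 142.4]
tcp_rot: [-0.041, 1.557, 0.051]
ft_force: [0.9, -0.4, 0.4]
finger_gap: 0.3
```

```bash
python3 look.py w5
```

```text
6.975 [524.5 -22.8 142.4] [[0.013, -0.06, 0.998], [0.007, 0.998, 0.06], [-1.0, 0.006, 0.013]] 0.10814282166285168 [-0.6 -0.3 -0.9]
tips [524.6 -22.7 128.4]
treadle_pad 0.61 [435. 251. 565. 392.] [540.8  81.1 100. ]
treadle_pad 0.43 [ 28. 336.  50. 416.] [ 589.7 -176.8  100. ]
cap_a_bar 0.66 [323.  48. 434. 171.] [434.    4.6  86. ]
cap_a_bar 0.63 [309. 340. 325. 425.] [595.1 -17.1  86. ]
bolt_a_top 0.72 [289. 250. 325. 296.] [526.  -27.1  80. ]
pad [496. 297.] ba [302. 277.] bb [142. 277.] bc [-20. 275.] ca [303. 349.] cb [147. 349.] cc [-12. 349.]
```

View pics/w5.png

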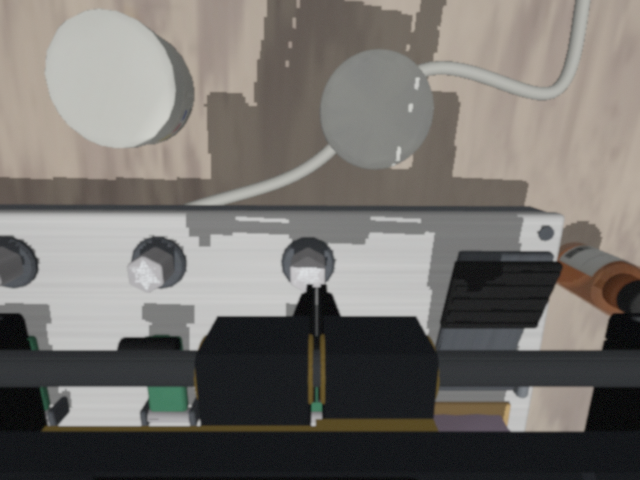

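apply_moves(steps=[{"x": 0.1, "y": -0.4, "z": -3.5, "rx": 0, "ry": 0, "rz": 0, "hand": 0}, {"x": 0, "y": 0, "z": 0, "rx": 0, "ry": 0, "rz": 0, "hand": 0}, {"x": 0, "y": 0, "z": 0, "rx": 0, "ry": 0, "rz": 0, "hand": 0}])

```text
time: 7.5
tcp_pos: [527.2, -24.2, 109.3]
tcp_rot: [-0.046, 1.553, 0.055]
ft_force: [0.5, 0.4, 0.5]
finger_gap: 0.3
```

apply_moves(steps=[{"x": 0, "y": -0.2, "z": -1.1, "rx": 0, "ry": 0, "rz": 0, "hand": 0}, {"x": 0, "y": 0, "z": -0.3, "rx": 0, "ry": 0, "rz": 0, "hand": 0}, {"x": 0, "y": 0, "z": -0.2, "rx": 0, "ry": 0, "rz": 0, "hand": 0}])

```text
time: 7.88
tcp_pos: [528.7, -26.1, 94.9]
tcp_rot: [-0.047, 1.549, 0.055]
ft_force: [-0.4, -0.0, -0.2]
finger_gap: 0.6
```

apply_moves(steps=[{"x": -0.1, "y": 0, "z": -0.2, "rx": 0, "ry": 0, "rz": 0, "hand": 0}, {"x": 0, "y": 0, "z": -0.2, "rx": 0, "ry": 0, "rz": 0, "hand": 0}])

```text
time: 8.12
tcp_pos: [528.8, -26.1, 94.0]
tcp_rot: [-0.047, 1.548, 0.055]
ft_force: [-7.0, 0.9, 13.5]
finger_gap: 0.3
```

apply_moves(steps=[{"x": 0, "y": 0, "z": -0.2, "rx": 0, "ry": 0, "rz": 0, "hand": 0}])

```text
time: 8.25
tcp_pos: [528.7, -26.1, 94.0]
tcp_rot: [-0.047, 1.549, 0.055]
ft_force: [-6.7, 1.3, 11.5]
finger_gap: 0.6
```

Bolt a is tight: 13 N and no travel. On to b.

apply_moves(steps=[{"x": 0, "y": 0, "z": 2.5, "rx": 0, "ry": 0, "rz": 0, "hand": 0}, {"x": 0.2, "y": -4.8, "z": 0.5, "rx": 0, "ry": 0, "rz": 0, "hand": 0}, {"x": 0.2, "y": -4.5, "z": 0, "rx": 0, "ry": 0, "rz": 0, "hand": 0}, {"x": 0, "y": 0, "z": 0, "rx": 0, "ry": 0, "rz": 0, "hand": 0}, {"x": 0, "y": 0, "z": 0, "rx": 0, "ry": 0, "rz": 0, "hand": 0}])

```text
time: 8.88
tcp_pos: [533.1, -120.9, 126.3]
tcp_rot: [-0.048, 1.547, 0.056]
ft_force: [-0.3, -0.3, -1.4]
finger_gap: 0.7
```

```bash
python3 look.py w6
```

```text
8.925 [ 533.1 -120.8  126.3] [[0.023, -0.067, 0.997], [0.005, 0.998, 0.067], [-1.0, 0.004, 0.023]] 0.7976465448626421 [ 0.2 -0.2  0.2]
tips [ 533.4 -120.7  112.3]
cap_a_bar 0.93 [437. 343. 511. 431.] [590.8 -24.4  86. ]
bolt_a_top 0.63 [455. 254. 506. 303.] [526.  -30.6  80. ]
bolt_a_top 0.36 [110. 340. 185. 430.] [ 605.9 -214.9   80. ]
pad [706. 306.] ba [482. 283.] bb [311. 282.] bc [137. 278.] ca [476. 359.] cb [310. 358.] cc [141. 356.]
```

View pics/w6.png

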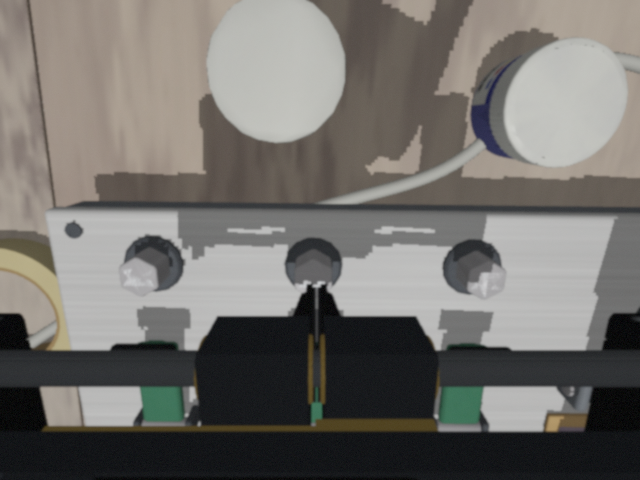

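Bolt b's head is at (313,275), right under the fingertips. Going down.

apply_moves(steps=[{"x": 0, "y": 0, "z": -2.4, "rx": 0, "ry": 0, "rz": 0, "hand": 0}, {"x": -0.1, "y": 0, "z": -0.3, "rx": 0, "ry": 0, "rz": 0, "hand": 0}, {"x": 0, "y": 0, "z": -0.2, "rx": 0, "ry": 0, "rz": 0, "hand": 0}, {"x": 0, "y": 0, "z": -0.2, "rx": 0, "ry": 0, "rz": 0, "hand": 0}])

```text
time: 9.57
tcp_pos: [533.0, -118.2, 96.1]
tcp_rot: [-0.053, 1.545, 0.06]
ft_force: [-0.8, -0.5, 0.8]
finger_gap: 0.4
```

apply_moves(steps=[{"x": 0, "y": 0, "z": -0.2, "rx": 0, "ry": 0, "rz": 0, "hand": 0}, {"x": 0, "y": 0, "z": -0.2, "rx": 0, "ry": 0, "rz": 0, "hand": 0}, {"x": 0, "y": 0, "z": -0.2, "rx": 0, "ry": 0, "rz": 0, "hand": 0}])

```text
time: 9.95
tcp_pos: [533.5, -118.3, 91.5]
tcp_rot: [-0.053, 1.544, 0.059]
ft_force: [-2.4, 0.8, 2.6]
finger_gap: 0.3
```

apply_moves(steps=[{"x": 0, "y": 0, "z": -0.25, "rx": 0, "ry": 0, "rz": 0, "hand": 0}, {"x": 0, "y": 0, "z": -0.25, "rx": 0, "ry": 0, "rz": 0, "hand": 0}, {"x": 0, "y": 0, "z": -0.25, "rx": 0, "ry": 0, "rz": 0, "hand": 0}])

```text
time: 10.32
tcp_pos: [533.7, -118.3, 86.1]
tcp_rot: [-0.053, 1.545, 0.06]
ft_force: [-10.7, 3.5, 23.4]
finger_gap: 0.4
```

apply_moves(steps=[{"x": 0, "y": 0, "z": -0.3, "rx": 0, "ry": 0, "rz": 0, "hand": 0}, {"x": 0, "y": 0, "z": -0.3, "rx": 0, "ry": 0, "rz": 0, "hand": 0}])

```text
time: 10.58
tcp_pos: [533.8, -118.3, 86.1]
tcp_rot: [-0.053, 1.548, 0.061]
ft_force: [-10.8, 3.4, 19.9]
finger_gap: 0.4
```

Bolt b was the loose one. It went down 8 mm and stopped hard at 20+ N. Next, I'll lift, open to 56 mm and shift back over cap b's bar.

apply_moves(steps=[{"x": 0, "y": 0, "z": 3, "rx": 0, "ry": 0, "rz": 0, "hand": 0}, {"x": 0, "y": 0, "z": 3, "rx": 0, "ry": 0, "rz": -1, "hand": 5.6}, {"x": 2.2, "y": 0, "z": 0, "rx": 0, "ry": 0, "rz": 0, "hand": 5.6}, {"x": 1.8, "y": 0, "z": 0, "rx": 0, "ry": 0, "rz": 0, "hand": 5.6}, {"x": 0, "y": 0, "z": 0, "rx": 0, "ry": 0, "rz": 0, "hand": 5.6}, {"x": 0, "y": 0, "z": 0, "rx": 0, "ry": 0, "rz": 0, "hand": 5.6}])

```text
time: 11.32
tcp_pos: [575.1, -119.0, 146.7]
tcp_rot: [-0.04, 1.545, 0.045]
ft_force: [-0.6, 0.3, 0.4]
finger_gap: 45.1
```

```bash
python3 look.py w7; python3 - <<'E'
from cell import r
import cv2
for n in("scene","top"):
    a=r.camera(n)["pixels"];a=a[150:350,190:430] if n=="scene" else a[150:360,160:440]
    cv2.imwrite(f"pics/{n}7.png",cv2.resize(a,None,fx=2.8,fy=2.8,interpolation=cv2.INTER_CUBIC))
E
```

```text
11.375 [ 575.  -119.   146.7] [[0.025, -0.054, 0.998], [0.004, 0.999, 0.054], [-1.0, 0.003, 0.025]] 48.936310782620986 [-0.6 -0.7  0.4]
tips [ 575.4 -118.9  132.7]
treadle_pad 0.64 [583. 204. 640. 323.] [557.2  40.8 100. ]
cap_a_bar 0.68 [ 53. 134. 638. 431.] [ 581.2 -100.2   86. ]
cap_a_bar 0.66 [438. 262. 516. 319.] [582.2 -22.7  86. ]
bolt_a_top 0.83 [452. 175. 498. 217.] [527.7 -31.   80. ]
bolt_a_top 0.52 [  2. 180.  82. 321.] [ 573.  -278.1   80. ]
pad [695. 211.] ba [477. 197.] bb [311. 198.] bc [144. 197.] ca [472. 275.] cb [311. 275.] cc [148. 275.]
```

View pics/w7.png

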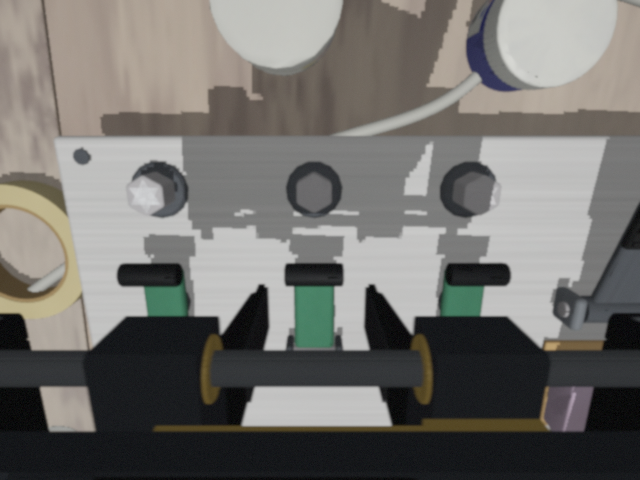

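View pics/scene7.png

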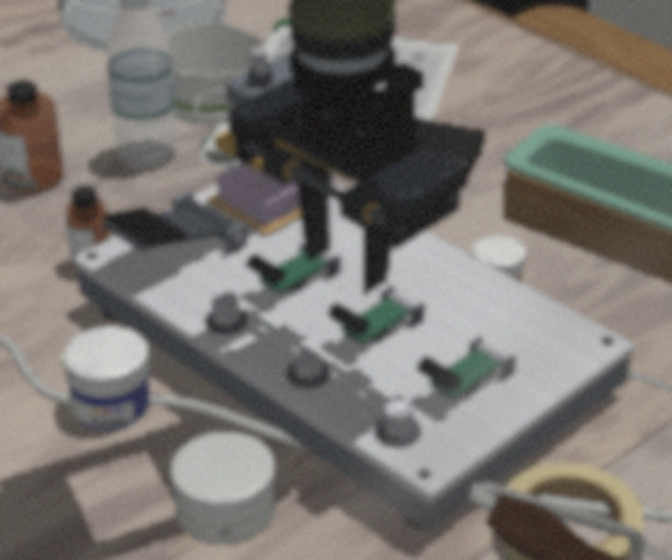

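View pics/top7.png

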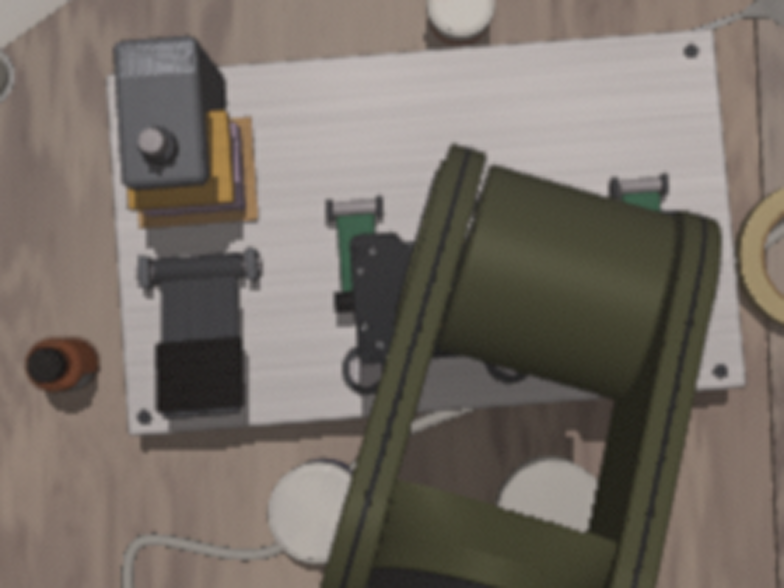

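Bolt b's head is visibly lower, and bar b at (314,274) lies midway between the jaws. Descending over the bar.

apply_moves(steps=[{"x": 0.1, "y": 0, "z": -2.5, "rx": 0, "ry": 0, "rz": -0.2, "hand": 5.6}, {"x": 0, "y": 0, "z": -1.5, "rx": 0, "ry": 0, "rz": 0, "hand": 5.6}, {"x": 0, "y": 0, "z": 0, "rx": 0, "ry": 0, "rz": 0, "hand": 5.6}, {"x": 0, "y": 0, "z": 0, "rx": 0, "ry": 0, "rz": 0, "hand": 5.6}])

```text
time: 12.12
tcp_pos: [576.7, -119.3, 107.7]
tcp_rot: [-0.037, 1.542, 0.041]
ft_force: [0.2, -0.3, 0.4]
finger_gap: 56.0
```

```bash
python3 look.py w8
```

```text
12.175 [ 576.6 -119.3  107.7] [[0.028, -0.05, 0.998], [0.003, 0.999, 0.05], [-1.0, 0.002, 0.028]] 55.73703577756945 [-0.4 -0.1 -0.4]
tips [ 577.  -119.3   93.7]
treadle_pad 0.43 [ 80. 289. 165. 313.] [ 575.3 -204.8  100. ]
cap_a_bar 0.89 [464. 285. 556. 319.] [573.3 -24.4  86. ]
cap_a_bar 0.56 [478. 174. 542. 228.] [524.4 -33.8  86. ]
bolt_a_top 0.89 [477. 179. 538. 230.] [526.9 -31.8  80. ]
pad [784. 225.] ba [511. 208.] bb [311. 209.] bc [109. 209.] ca [505. 300.] cb [312. 301.] cc [116. 301.]
```

View pics/w8.png

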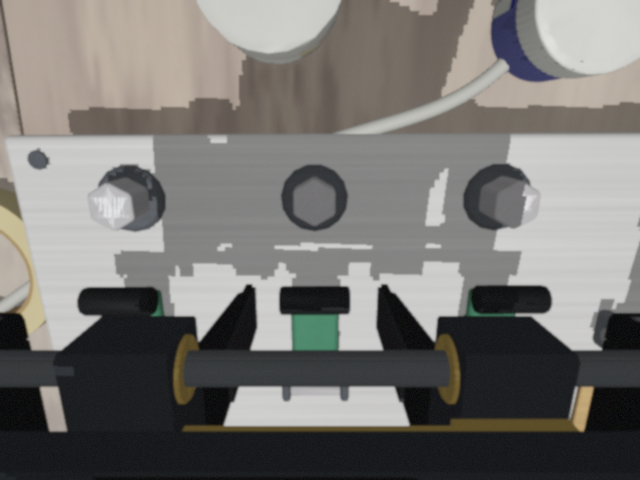

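apply_moves(steps=[{"x": 0, "y": 0, "z": -1.5, "rx": 0, "ry": 0, "rz": 0, "hand": 5.6}, {"x": 0, "y": 0, "z": -0.9, "rx": 0, "ry": 0, "rz": 0, "hand": 5.6}, {"x": 0, "y": 0, "z": 0, "rx": 0, "ry": 0, "rz": 0, "hand": 5.6}, {"x": 0, "y": 0, "z": 0, "rx": 0, "ry": 0, "rz": 0, "hand": 5.6}])

```text
time: 12.82
tcp_pos: [576.7, -119.3, 82.1]
tcp_rot: [-0.037, 1.542, 0.041]
ft_force: [-0.4, 0.1, -0.2]
finger_gap: 55.9
```

apply_moves(steps=[{"x": 0, "y": 0, "z": -0.1, "rx": 0, "ry": 0, "rz": 0, "hand": 3}, {"x": 0, "y": 0, "z": 0, "rx": 0, "ry": 0, "rz": 0, "hand": 3}, {"x": 0, "y": 0, "z": 0, "rx": 0, "ry": 0, "rz": 0, "hand": 3}, {"x": 0, "y": 0, "z": 0, "rx": 0, "ry": 0, "rz": 0, "hand": 3}, {"x": 0, "y": 0, "z": 0, "rx": 0, "ry": 0, "rz": 0, "hand": 3}], newtons=20)

```text
time: 13.45
tcp_pos: [577.1, -120.1, 81.7]
tcp_rot: [-0.04, 1.541, 0.04]
ft_force: [-0.8, -1.0, -0.7]
finger_gap: 33.9
```

```bash
python3 - <<'E'
from cell import r
import cv2
cv2.imwrite("pics/w9.png",r.camera("wrist")["pixels"]);s=r.get_state();print(s["finger_gap"],s["tcp_pos"],s["ft_force"])
import numpy as np
yaw=np.radians(3.1);d=16.2
for a in range(0,75,10):
    t=np.radians(16.2+a);dx=64.6*(np.cos(np.radians(16.2))-np.cos(t));dz=64.6*(np.sin(t)-np.sin(np.radians(16.2)))
    print(a,(dx*np.cos(yaw)).round(1),(dx*np.sin(yaw)).round(1),dz.round(1))
E
```

```text
33.79220435468159 [ 577.11067099 -120.09006266   81.73340194] [-0.04901961 -0.36431232 -1.33448294]
0 0.0 0.0 0.0
10 4.1 0.2 10.5
20 9.9 0.5 20.1
30 17.3 0.9 28.6
40 26.1 1.4 35.7
50 35.9 1.9 41.1
60 46.6 2.5 44.7
70 57.7 3.1 46.4
```

View pics/w9.png

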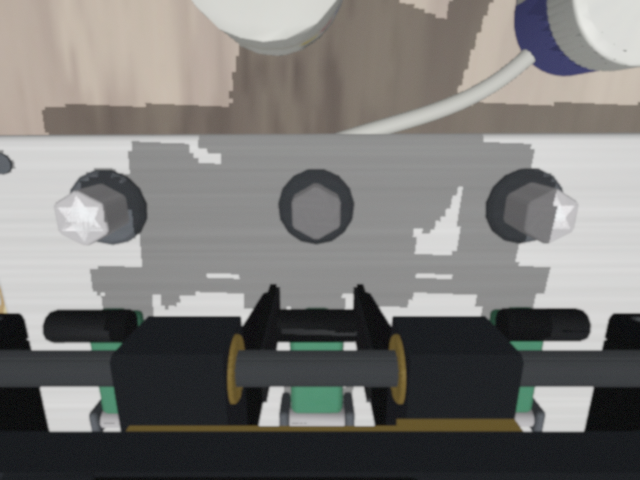

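The bar is pinched at 33.8 mm between the fingers. Now swinging it up along the arc.

apply_moves(steps=[{"x": 0.2, "y": 0, "z": 0.55, "rx": 0, "ry": 0, "rz": 0, "hand": 3}, {"x": 0.2, "y": 0, "z": 0.5, "rx": 0, "ry": 0, "rz": 0, "hand": 3}, {"x": 0.3, "y": 0, "z": 0.5, "rx": 0, "ry": 0, "rz": 0, "hand": 3}, {"x": 0.3, "y": 0, "z": 0.45, "rx": 0, "ry": 0, "rz": 0, "hand": 3}], newtons=20)

```text
time: 14.0
tcp_pos: [586.1, -119.7, 101.1]
tcp_rot: [-0.038, 1.545, 0.041]
ft_force: [-0.3, 0.4, -3.8]
finger_gap: 33.9
```

apply_moves(steps=[{"x": 0.4, "y": 0, "z": 0.45, "rx": 0, "ry": 0, "rz": 0, "hand": 3}, {"x": 0.4, "y": 0.05, "z": 0.4, "rx": 0, "ry": 0, "rz": 0, "hand": 3}, {"x": 0.45, "y": 0, "z": 0.4, "rx": 0, "ry": 0, "rz": 0, "hand": 3}, {"x": 0.45, "y": 0.05, "z": 0.35, "rx": 0, "ry": 0, "rz": 0, "hand": 3}])

```text
time: 14.5
tcp_pos: [603.2, -118.7, 117.8]
tcp_rot: [-0.039, 1.548, 0.041]
ft_force: [-1.1, -2.9, -4.1]
finger_gap: 33.4
```

apply_moves(steps=[{"x": 0.48, "y": 0, "z": 0.28, "rx": 0, "ry": 0, "rz": 0, "hand": 3}, {"x": 0.5, "y": 0.05, "z": 0.25, "rx": 0, "ry": 0, "rz": 0, "hand": 3}, {"x": 0.52, "y": 0, "z": 0.2, "rx": 0, "ry": 0, "rz": 0, "hand": 3}, {"x": 0.54, "y": 0.05, "z": 0.15, "rx": 0, "ry": 0, "rz": 0, "hand": 3}, {"x": 0.5, "y": 0, "z": 0.1, "rx": 0, "ry": 0, "rz": 0, "hand": 3}, {"x": 0, "y": 0, "z": 0, "rx": 0, "ry": 0, "rz": 0, "hand": 3}, {"x": 0, "y": 0, "z": 0, "rx": 0, "ry": 0, "rz": 0, "hand": 3}])

```text
time: 15.38
tcp_pos: [630.8, -117.2, 129.1]
tcp_rot: [-0.038, 1.548, 0.042]
ft_force: [-2.3, 0.0, -1.1]
finger_gap: 33.8
```

```bash
python3 - <<'E'
from cell import r
import cv2
cv2.imwrite("pics/w10.png",r.camera("wrist")["pixels"]);s=r.get_state();print(s["finger_gap"],s["tcp_pos"],s["ft_force"],s["time"])
for n in("scene","top"):
    a=r.camera(n)["pixels"];a=a[150:350,190:430] if n=="scene" else a[120:360,150:490]
    cv2.imwrite(f"pics/{n}10.png",cv2.resize(a,None,fx=2.3,fy=2.3,interpolation=cv2.INTER_CUBIC))
E
```

```text
33.94492106475496 [ 630.75283587 -117.26269981  129.06548519] [-2.09955213 -1.23571886 -0.6091269 ] 15.425
```

View pics/w10.png

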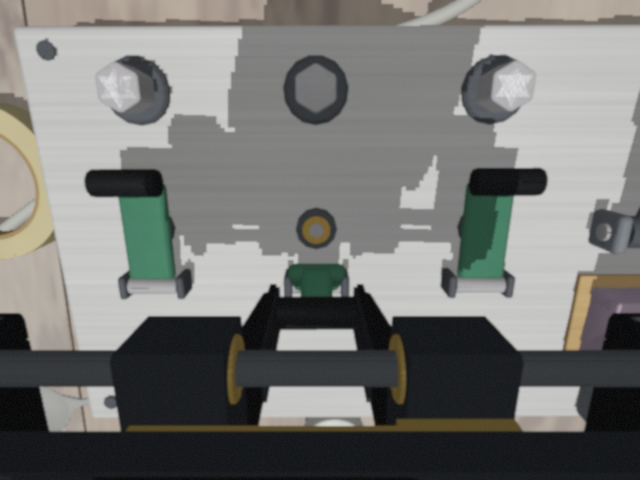

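View pics/scene10.png

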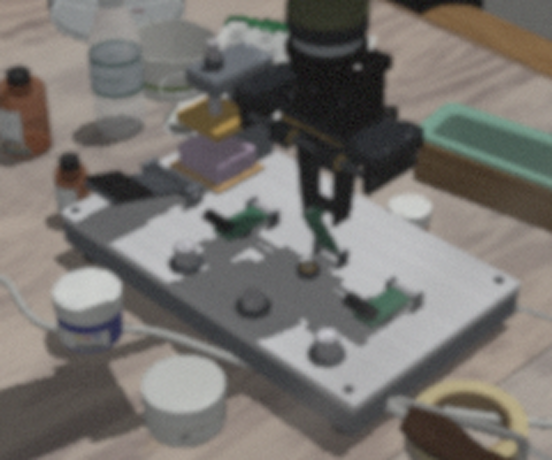

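View pics/top10.png

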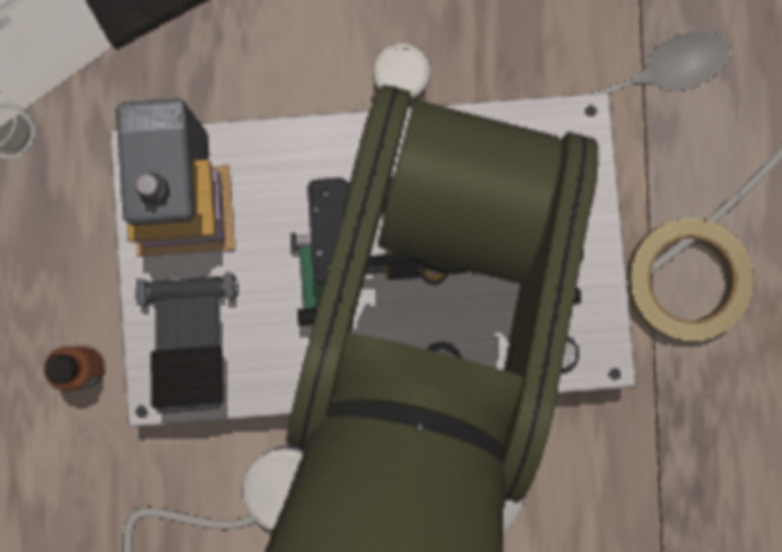

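Cap b is open about 67° (the bar has moved 54 mm back and 47 mm up). The brass lock nut shows at (316,230), caps a and c are shut, and the grip is steady at 34 mm. Handing in.

```bash
python3 -c "
from cell import r
print(r.job_done());s=r.get_state();print(s['time'],s['finger_gap'],s['tcp_pos'])"
```

```text
the job is handed in; nothing more can be done
None
the job is handed in; nothing more can be done
```

The job is handed in at about 15.4 s, with the arm holding cap b open at about 67° and the lock nut in clear view.

- **Treadle:** I pushed it down to its stop, where the force jumped to about 24 N with the pad at 78 mm. I then let it go, and the pictures showed it back up.
- **Bolts:** Bolt a did not move under about 13 N, so it is tight. Bolt b gave way and went down 8 mm to a hard stop at 20–23 N; its head sits visibly lower. I did not tap bolt c, since b was already found.
- **Cap b:** I pinched the bar at 34 mm with a 20 N grip. The 67° comes from how far the bar moved: 54 mm back and 47 mm up.
- **Last checks:** Just before handing in, the forces were only about 2 N. Caps a and c looked shut and the things around the press looked untouched. No check failed. The wrist camera placed the bolts and bars about 2–4 mm to the left of where the top camera did, so I aimed by the wrist view.

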